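# Feed a well-plate carrier under the bench shield with a push stick

### The job

Push the plate carrier flat against the guide fence while it is still on your side of the shield, then take the push stick and with it slide the carrier along the fence, through the low opening, until it presses firmly into the sprung end stop, without ramming it; once the carrier goes under the shield only the stick may touch it. Then draw the stick back out to your side and lay it down flat, leaving the carrier through the opening, against the fence and up to the stop. Don't disturb the other things on the bench.

Things in the scene. Friction and masses are not known exactly. Their poses are not given: they have to be found in the camera images.
- station: Fixed guide fence and clear acrylic bench shield, one unit. Origin: on the bench below the middle of the shield panel; z up. The straight dark steel fence (12 mm thick, 18 mm high) runs along y from +220 to -180 mm through the shield, its guiding face at x = +50 mm looking to -x. The carrier starts on the +y side (the hand's side), off the fence on its -x side, and is fed towards -y.
- opening (a point): Middle of the shield's low opening, 22 mm above the bench, axes as the station's. The panel is 8 mm thick in the plane y = 0, 320 mm wide (along x), 208 mm high; the opening reaches from x = -70 to +70 mm (the fence takes +50 to +62) and 45 mm up.
- endstop: Sprung stop fixed beyond the shield (-y side), in line with the opening, axes parallel to the station's; its place along the fence varies. Origin: on the bench below the face of its black pad, pad out. The pad (50 mm wide, 3 to 25 mm up) faces +y, gives from 3 N, then 0.9 N per mm, bottoms hard at 12 mm (14 N), returns slowly when let go. Firm is over 5 N (3 mm in), ramming over 25 N.
- tray_center (a point): Plate carrier: aluminium base with a white 24-well plate, one loose rigid slab, 100 mm along its x, 130 mm along its y, 26 mm high, about 0.45 kg (varies), too wide to grasp. Point: its centre, 13 mm above its underside. When squared up its y axis is parallel to the station's and its x = +50 mm side lies on the fence.
- tray_front (a point): Centre of the carrier's leading end face (at -65 mm along its y from the centre, 13 mm up), the face that meets the pad.
- stick_grip (a point): Loose grey push stick, 0.16 kg, lying flat on the hand's side of the shield. Point: middle of its upright grip, 50 mm above its underside. Its x axis points from grip to head, z up. The grip block is 40 mm along x, 20 mm thick along y (grasp across y), 8 to 78 mm up, on a foot 50 x 46 x 8 mm; a bar 18 mm wide, 12 mm high runs to the head.
- stick_head (a point): Centre of the flat front face of the stick's T-shaped head: 150 mm ahead of the grip along the stick's x, 9 mm above the underside. The head is 70 mm wide, 18 mm high, 12 mm deep.
- cap_a: orange screw cap, 34 mm across, 13 mm high, lying near the carrier. Bystander. Origin: centre of its underside.
- cap_b: a second such cap beyond the fence. Bystander. Origin: centre of its underside.
- tube_rack: clear rack 75 x 190 mm with capped tubes, 115 mm high. Bystander. Origin: centre of its underside.
- tip_box: box of pipette tips 85 x 122 mm, 74 mm high. Bystander. Origin: centre of its underside.
- bottle: glass bottle 68 mm across, 160 mm high. Bystander. Origin: centre of its underside.
- pipette: hand pipette lying down, about 265 mm long, 26 mm wide, 24 mm high. Bystander. Origin: centre of its underside.
Mind the look-alikes: they are no part of the job. What is shaped like the part that bears stick_grip but green is not meant.

How it is judged:
By the outcome, as a careful person would: the job done as asked, in the order asked, and still so for the second after the job is handed in, with the robot touching nothing.
It also fails if it takes over 72 s, if anything falls off the work surface, if the arm or the gripper's body presses on something with over 40 N, if the wrist force passes 120 N, or if a joint passes its speed limit or range.

### The arm

A 6-joint arm with a two-finger parallel gripper is mounted at the origin on the work surface. World frame = base frame: x ahead of the robot, y to its left, z up, the work surface at z = 0. Lengths are in mm, angles in rad, forces in N, time in s.
With the tool pointing down it reaches from about 400 to 925 mm from the base axis. Payload 3.4 kg.
Tool frame: the origin (TCP) lies on the centre line of the jaws, within the pads' length; the fingertips stand 25 mm ahead of it and the grasp point (between the pads) lies 6 mm ahead of it; z points along the fingers, y is the direction in which the jaws open and shut (so a half turn about z gives the same grasp; the last joint's range is limited). The gripper opens to 85 mm and grips with 20 to 120 N. Pads are 22 mm wide; open, the fingers measure 114 mm over their backs; the gripper's body (76 mm by 85 mm) begins 54 mm behind the grasp point. The pads swing forward as they close: fully open they stand 13 mm farther back than shut.
Start: joints at [1.196, 0.307, 1.506, -0, 1.328, -0.073], TCP at [170.387, 549.181, 256.305] pointing down, gripper open.
Joint ranges: [-3.12, 3.12], [-1.05, 2.28], [0.14, 2.33], [-1.42, 4.57], [0.1, 2.73], [-2.68, 2.68]. Speed limits (rad/s): [2.57, 2.57, 3.14, 3.14, 3.14, 3.14].

### API

Orientations are given as a rotation vector (axis times angle).
In Python, from rig import manip, vision, hand_in gives the robot as it stands.
- The arm moves only by the shell command python3 -m jog 'ROWS'. ROWS is JSON, a list of rows, each a list of 3 entries, a list of its own where there are three numbers: the closure, from -1 (fully open) to 1 (shut), then the shift along the tool's x, y, z in m, then the turn, a rotation vector about the tool's x, y, z in rad. A call has 1 to 12 rows; each row shifts and turns the commanded pose from where the row before left it, along the tool's axes as they then stand; what a row does not reach is not made up. A row lasts 1/8 s, in which the tool goes at most 62.5 mm and 10.7 degrees, less where a joint would pass 70% of its speed; a pose out of reach is approached as far as the arm can. A call is refused whole if a number of a shift passes 0.0625 or a number of a turn 0.188, either way. A call with a gripper value outside its range is refused whole. The fingers move at their own pace and stop on an object; the grip force is fixed at half the most. Time passes only in rows, so rows that do not move let the fingers close. It gives the time, the measured TCP pose, the force and the opening at its end, in the units of the state.
- manip.sense(): the state, without advancing time (a new reading comes with each control period).
- vision.capture(name): name is "scene" or "top" or "wrist"; returns (picture, depth): 384x512x3 uint8, red, green, blue; 384x512 float32, mm along the optical axis (not along the pixel's ray), 0 where there is no reading.
- vision.calibration(name): a dict with "mtx" (3x3 intrinsics, pixels), "eye" and "rotation" of the camera in the world. Camera axes: x right, y up, looking along -z (the intrinsics and any distortion apply to the point x, -y, -z); pixel columns grow to the right and rows downward; lengths in mm; the calibration is good to about 2 mm. A picture is of the moment at which its call begins: read the wrist's pose just before it. calibration takes no time and is no camera call; for the wrist camera it gives the pose at the moment of the call.
- hand_in(): hands the job in, once; it reports no verdict.
The state is a dict: "time": time; "joints": joint angles; "dq": joint speeds; "effort": joint torques, N m; "position": TCP position; "ee_rot": TCP orientation; "contact_force": force on the tool from outside, world axes, zero at the start; "moment": the same for the moment, N m; "opening": opening from 0.0 (shut) to 1.0 (fully open).
Only numpy, scipy, OpenCV 4.12 (cv2) and the standard library are available. Lean on these libraries where they do the work, as an engineer would, in place of code of your own. Each camera call takes 0.05 s, during which the arm holds its last target. There are 200 camera calls.

## Working session

There is one attempt and no reset: what is moved stays moved. The work goes in short steps, Python scripts to look and compute and a shell command to move; the robot and the scene stay as the last step left them, time stands still between calls to the robot, and variables do not carry over. Pictures are saved under pics/ and viewed, about 8 in all and at most 12, crops included, and the job is handed in when it is done.

```bash
ls; mkdir -p pics
cat > h.py <<'E'
import numpy as np, cv2
from rig import manip, vision
from scipy.spatial.transform import Rotation as R
def cap(name, fn):
    c=vision.calibration(name); p,d=vision.capture(name)
    cv2.imwrite(f'pics/{fn}.png',p[:,:,::-1]); np.savez(f'pics/{fn}.npz',p=p,d=d,mtx=c['mtx'],eye=c['eye'],rot=c['rotation'])
    return p,d,c
def rotm(r):
    r=np.array(r,float); return r if r.shape==(3,3) else R.from_rotvec(r).as_matrix()
def cloud(fn):
    z=np.load(f'pics/{fn}.npz'); d=z['d']; K=z['mtx']; v,u=np.mgrid[:d.shape[0],:d.shape[1]]
    P=np.stack([(u-K[0,2])/K[0,0]*d,-(v-K[1,2])/K[1,1]*d,-d],-1)
    return z['p'],P@rotm(z['rot']).T+z['eye'],d>0
def pix(fn,u,v,h):  # pixel -> world at height h
    z=np.load(f'pics/{fn}.npz');K=z['mtx']
    r=rotm(z['rot'])@np.array([(u-K[0,2])/K[0,0],-(v-K[1,2])/K[1,1],-1]);e=z['eye']
    return e+r*(h-e[2])/r[2]
E
python3 - <<'E'
from h import *
for n in('scene','top','wrist'):
    p,d,c=cap(n,n+'0'); print(n,c)
print(manip.sense())
a=[cv2.imread(f'pics/{n}0.png') for n in('scene','top')]
E
```

```text
pics
scene {'mtx': array([[406.0897461 ,   0.        , 262.80738858],
       [  0.        , 406.0897461 , 188.31884725],
       [  0.        ,   0.        ,   1.        ]]), 'eye': array([1594.37131421, -727.9388184 ,  868.23778809]), 'rotation': array([0.94012801, 0.50133326, 0.89129856])}
top {'mtx': array([[408.80512244,   0.        , 255.13268245],
       [  0.        , 408.80512244, 195.79451629],
       [  0.        ,   0.        ,   1.        ]]), 'eye': array([ 358.23088526,  -19.745583  , 1236.43452004]), 'rotation': array([ 0.09960857, -0.09462743, -1.57059938])}
wrist {'mtx': array([[273.60302977,   0.        , 262.69926461],
       [  0.        , 273.60302977, 190.65918041],
       [  0.        ,   0.        ,   1.        ]]), 'eye': array([ 93.95000345, 573.61520335, 373.21574471]), 'rotation': array([-0.27560777, -0.20202073,  1.25887338])}
{'time': 0.15, 'joints': array([ 1.19650397e+00,  3.07402559e-01,  1.50738317e+00, -1.56999937e-05,
        1.32838838e+00, -7.35333718e-02]), 'dq': array([ 0.00122778, -0.0015649 , -0.00322853,  0.0009245 , -0.0001132 ,
        0.00069653]), 'effort': array([ 1.10386805e-03, -4.57973349e+01, -2.52220076e+01, -1.03420973e-04,
        8.51597259e-03, -1.63148786e-05]), 'position': array([170.20658216, 548.71349713, 255.58809568]), 'ee_rot': array([-4.70596140e-01, -3.10580503e+00,  2.42719370e-03]), 'contact_force': array([0.635522  , 0.94173739, 0.76647616]), 'moment': array([-0.04202789,  0.05037725,  0.02563255]), 'opening': 0.9988373333842075}
```

View pics/top0.png

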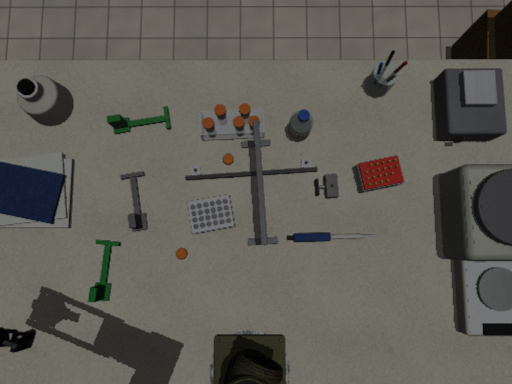

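View pics/scene0.png

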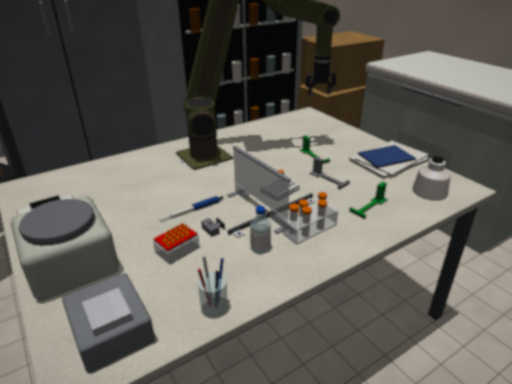

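Top view: the grey stick (137,205) is the one described. Green look-alikes are at (140,120) and (103,270). Carrier is at (211,213), fence (187,177)–(316,169), shield along u≈260, pad near (318,186), and cap_a (181,254).

Run:
```python
from h import *
p,X,ok=cloud('top0')
def show(n,us,vs,hs):
    print(n,pix('top0',us,vs,hs).round(0))
show('fenceL',187,177,18);show('fenceR',316,169,18);show('cap_a',181,254,13);show('cap_b',228,159,13)
show('pad',318,186,25);show('gripTop',138,222,78);show('head',132,176,18)
for n,(u,v) in dict(tray=(211,213),stickgrip=(138,222),bench=(160,300),shield=(259,180),head=(133,175),fence=(220,175)).items(): print(n,X[v,u].round(0))
# carrier rect from depth: height 20..32
m=ok&(X[...,2]>16)&(X[...,2]<36); m[:,:]&=False if 0 else True
m2=np.zeros_like(m);m2[190:238,183:242]=1
q=X[m&m2][:,:2].astype(np.float32);print(len(q),cv2.minAreaRect(q))
m3=np.zeros_like(m);m3[160:182,183:250]=1
q=X[ok&m3&(X[...,2]>9)&(X[...,2]<30)][:,:2].astype(np.float32);print(len(q),cv2.minAreaRect(q))
c=cv2.resize(cv2.imread('pics/top0.png')[100:280,90:350],None,fx=3,fy=3,interpolation=cv2.INTER_CUBIC);cv2.imwrite('pics/c1.png',c)
```

```text
fenceL [567. 190.  18.]
fenceR [ 591. -200.   18.]
cap_a [337. 204.  13.]
cap_b [624.  67.  13.]
pad [ 538. -204.   25.]
gripTop [428. 316.  78.]
head [571. 356.  18.]
tray [457. 115.  29.]
stickgrip [430. 323.  53.]
bench [203. 265.   4.]
shield [526. -27. 209.]
head [573. 352.  22.]
fence [573.  90.  18.]
1378 ((456.78399658203125, 115.84518432617188), (98.0281982421875, 127.7212905883789), 9.669852256774902)
322 ((593.0180053710938, 98.80648803710938), (52.40555953979492, 191.45028686523438), 3.5241715908050537)
```

View pics/c1.png

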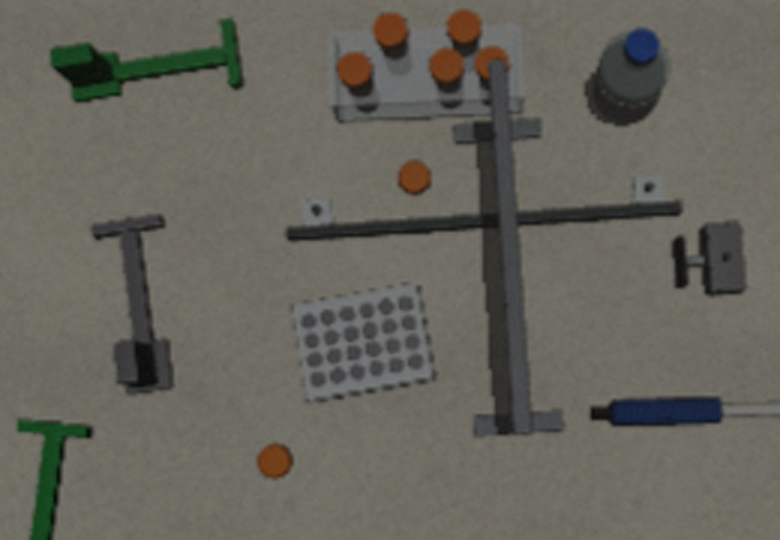

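Crop confirms the choice: grey stick, grip at crop (143,365), head at (128,227). The two green ones are excluded. Next I move over to the pre-push position and look with the wrist camera.

```bash
cat >> h.py <<'E'
O=np.array([524.,-28.]);PSI=3.52
def s2w(x,y):
    a=np.radians(PSI);return O+[x*np.cos(a)-y*np.sin(a),x*np.sin(a)+y*np.cos(a)]
def w2s(w):
    a=np.radians(PSI);d=np.array(w)[...,:2]-O;return np.stack([d[...,0]*np.cos(a)+d[...,1]*np.sin(a),-d[...,0]*np.sin(a)+d[...,1]*np.cos(a)],-1)
def plan(xyz,yt):
    s=manip.sense();M=R.from_rotvec(s['ee_rot']).as_matrix();cur=np.degrees(np.arctan2(M[1,1],M[0,1]))
    t=np.radians(yt);T=np.array([[-np.sin(t),np.cos(t),0],[np.cos(t),np.sin(t),0],[0,0,-1]]).T
    print('t',s['time'],'pos',s['position'].round(1),'ytool',cur.round(2),'tilt',M[:,2].round(3),'F',s['contact_force'].round(1),'st',w2s(s['position']).round(1),'open',round(s['opening'],2))
    print(' rotvec turn(tool)',R.from_matrix(M.T@T).as_rotvec().round(3),' shift after turn mm',(T.T@(np.array(xyz)-s['position'])).round(1))
E
sed -i 's/t=np.radians(yt);T=.*/t=np.radians(yt);T=np.array([[-np.sin(t),np.cos(t),0],[np.cos(t),np.sin(t),0],[0,0,-1]]);T[:,0]=[-np.sin(t),np.cos(t),0];T[:,1]=[np.cos(t),np.sin(t),0];T[:,2]=[0,0,-1]/' h.py
python3 - <<'E'
from h import *
plan([*s2w(-135,155),250],93.5)
E
```

```text
t 0.15 pos [170.2 548.7 255.6] ytool 72.77 tilt [-0.001 -0.001 -1.   ] F [0.6 0.9 0.8] st [-317.7  597.3] open 1.0
 rotvec turn(tool) [-0.002 -0.    -0.362]  shift after turn mm [-182.9 -442.3    5.6]
```

```bash
python3 -m jog '[[-1,[0,0,0],[0,0,-0.181]],[-1,[0,0,0],[0,0,-0.181]],[-1,[-0.018,-0.044,0],[0,0,0]],[-1,[-0.018,-0.044,0],[0,0,0]],[-1,[-0.018,-0.044,0],[0,0,0]],[-1,[-0.018,-0.044,0],[0,0,0]],[-1,[-0.018,-0.044,0],[0,0,0]],[-1,[-0.018,-0.044,0],[0,0,0]],[-1,[-0.018,-0.044,0],[0,0,0]],[-1,[-0.018,-0.044,0],[0,0,0]],[-1,[-0.018,-0.044,0],[0,0,0]],[-1,[-0.018,-0.044,0],[0,0,0]]]'
python3 - <<'E'
from h import *
plan([*s2w(-135,155),120],93.5)
cap('wrist','w1')
E
```

```text
time: 1.65
position: [377.3, 119.6, 256.3]
ee_rot: [-0.096, 3.14, 0.0]
contact_force: [0.6, 0.4, 0.6]
opening: 1.0
t 1.65 pos [377.3 119.6 256.3] ytool 93.51 tilt [ 0.  0. -1.] F [0.6 0.4 0.6] st [-137.4  156.3] open 1.0
 rotvec turn(tool) [0. 0. 0.]  shift after turn mm [ -2.4  -1.3 136.3]
```

View pics/w1.png

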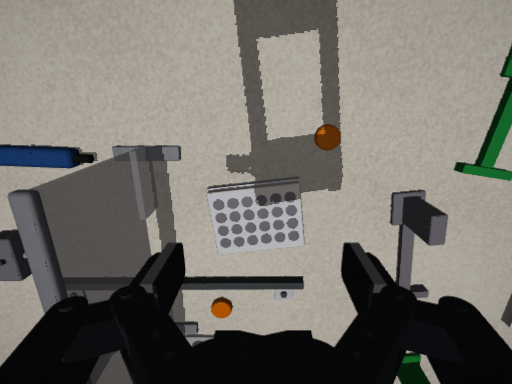

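The wrist view shows the carrier around (257,217), fence edge from (65,279) to (303,278), cap_a at (327,137), stick grip (425,217) with its head at about (418,291). Now measuring from this.

Run:
```python
from h import *
p,X,ok=cloud('w1')
S=np.concatenate([w2s(X),X[...,2:]],-1)
# carrier
z=S[...,2];inb=lambda a,b,c,d:(S[...,0]>a)&(S[...,0]<b)&(S[...,1]>c)&(S[...,1]<d)&ok
q=S[inb(-130,20,60,230)&(z>18)&(z<36)][:,:2].astype(np.float32);print('tray',len(q),cv2.minAreaRect(q))
m=inb(30,75,30,235)&(z>12)&(z<24);q=S[m]
for a in range(40,220,30):
    r=q[(q[:,1]>a)&(q[:,1]<a+30)];print('fence',a,np.percentile(r[:,0],[3,97]).round(1) if len(r) else 0)
print('fence end y',q[:,1].max())
m=inb(-200,-140,200,280)&(z>8);print('cap',S[m].mean(0),m.sum())
# stick (world)
W=X;m=ok&(W[...,0]>380)&(W[...,0]<640)&(W[...,1]>270)&(W[...,1]<400)
for lo,hi in((60,95),(12,30),(5,30),(30,60)):
    r=W[m&(W[...,2]>lo)&(W[...,2]<hi)].astype(np.float32)
    if len(r):print(lo,hi,len(r),cv2.minAreaRect(r[:,:2].copy()),np.median(r,0))
print('bench',np.median(z[inb(-100,0,230,260)]))
```

```text
tray 5809 ((-58.96885299682617, 148.58450317382812), (96.39373016357422, 126.22401428222656), 6.687779426574707)
fence 40 [50. 62.]
fence 70 [49.7 62.5]
fence 100 [49.5 61.7]
fence 130 [49.4 60. ]
fence 160 [49.2 60.1]
fence 190 [49.2 60. ]
fence end y 220.2851489297302
cap [-148.88013947  217.44083109  279.04577971] 7592
60 95 826 ((432.54400634765625, 333.5912780761719), (41.18284606933594, 20.8304443359375), 8.501172065734863) [429.40726 328.92334  77.45691]
12 30 899 ((497.314208984375, 346.8017883300781), (174.4862060546875, 41.56328201293945), 18.031082153320312) [498.7981   344.02228   13.155149]
5 30 1765 ((493.39422607421875, 348.3714599609375), (178.88577270507812, 49.133628845214844), 13.320489883422852) [474.94363  339.02063   12.044811]
30 60 483 ((429.5481872558594, 325.6952209472656), (18.010839462280273, 42.87051773071289), 72.42060089111328) [425.32825  325.05945   45.874004]
bench 0.3153022446712157
```

```bash
python3 -m jog '[[-1,[0.001,-0.004,0.05],[0,0,0]],[-1,[0,-0.004,0.05],[0,0,0]],[-1,[0,0,0.05],[0,0,0]],[-1,[0,0,0.04],[0,0,0]],[-1,[0,0,0.025],[0,0,0]],[-1,[0,0,0.013],[0,0,0]],[-1,[0,0,0],[0,0,0]]]'
python3 - <<'E'
from h import *
plan([*s2w(-60,148),28],93.5)
cap('wrist','w2')
E
```

```text
time: 2.58
position: [375.7, 113.0, 27.4]
ee_rot: [0.096, -3.137, 0.001]
contact_force: [-0.6, -0.0, -0.1]
opening: 1.002
t 2.575 pos [375.7 113.   27.4] ytool 93.51 tilt [-0.003 -0.001 -1.   ] F [-0.6 -0.  -0.1] st [-139.4  149.8] open 1.0
 rotvec turn(tool) [-0.    -0.003  0.   ]  shift after turn mm [-79.4  -1.8  -0.6]
```

View pics/w2.png

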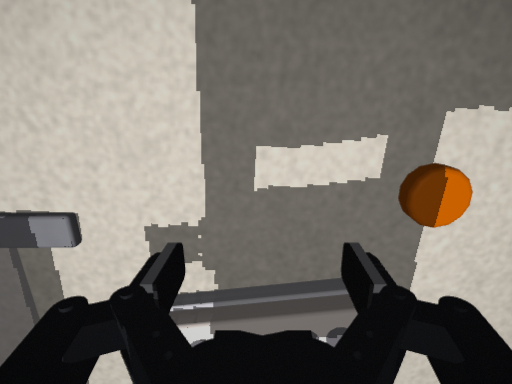

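```bash
python3 -m jog '[[-1,[-0.008,0,0],[0,0,0]],[-1,[-0.008,0,0],[0,0,0]],[-1,[-0.008,0,0],[0,0,0]],[-1,[-0.008,0,0],[0,0,0]],[-1,[-0.008,0,0],[0,0,0]],[-1,[-0.008,0,0],[0,0,0]],[-1,[-0.008,0,0],[0,0,0]],[-1,[-0.006,0,0],[0,0,0]],[-1,[-0.004,0,0],[0,0,0]],[-1,[-0.004,0,0],[0,0,0]],[-1,[-0.002,0,0],[0,0,0]],[-1,[0,0,0],[0,0,0]]]'
python3 - <<'E'
from h import *
plan([*s2w(-60,148),28],93.5)
E
```

```text
time: 4.12
position: [449.1, 117.5, 28.4]
ee_rot: [-0.096, 3.139, 0.0]
contact_force: [-0.6, -0.3, -1.3]
opening: 1.0
t 4.125 pos [449.1 117.5  28.4] ytool 93.5 tilt [ 0.001  0.    -1.   ] F [-0.6 -0.3 -1.3] st [-65.8 149.8] open 1.0
 rotvec turn(tool) [0.    0.001 0.   ]  shift after turn mm [-5.8 -1.8  0.4]
```

```bash
python3 -m jog '[[-1,[-0.003,0,0],[0,0,0]],[-1,[-0.002,0,0],[0,0,0]],[-1,[-0.001,0,0],[0,0,0]],[-1,[0,0,0],[0,0,0]]]'; python3 -m jog '[[-1,[-0.001,0,0],[0,0,0]],[-1,[-0.001,0,0],[0,0,0]],[-1,[0,0,0],[0,0,0]]]'
```

```text
time: 4.62
position: [453.3, 117.6, 28.3]
ee_rot: [0.096, -3.139, 0.0]
contact_force: [-3.2, -0.5, 1.7]
opening: 1.001
time: 5.0
position: [455.0, 117.7, 28.3]
ee_rot: [0.096, -3.138, 0.0]
contact_force: [-6.2, 0.1, 4.3]
opening: 1.0
```

```bash
python3 -m jog '[[-1,[-0.001,0,0],[0,0,0]],[-1,[-0.001,0,0],[0,0,0]],[-1,[0,0,0],[0,0,0]]]'; python3 -m jog '[[-1,[-0.001,0,0],[0,0,0]],[-1,[0,0,0],[0,0,0]]]'
python3 - <<'E'
from h import *
plan([*s2w(-60,148),28],93.5)
p,d,c=cap('top','t1')
p,X,ok=cloud('t1');S=np.concatenate([w2s(X),X[...,2:]],-1);z=S[...,2]
q=S[ok&(S[...,0]>-60)&(S[...,0]<44)&(S[...,1]>60)&(S[...,1]<230)&(z>16)&(z<36)][:,:2].astype(np.float32);print(cv2.minAreaRect(q))
cv2.imwrite('pics/c2.png',cv2.resize(cv2.imread('pics/t1.png')[130:270,110:340],None,fx=3.4,fy=3.4,interpolation=cv2.INTER_CUBIC))
E
```

```text
time: 5.38
position: [455.1, 117.7, 28.1]
ee_rot: [0.096, -3.134, 0.001]
contact_force: [-9.3, -0.1, 7.5]
opening: 1.002
time: 5.62
position: [455.1, 117.7, 28.0]
ee_rot: [0.096, -3.132, 0.001]
contact_force: [-10.8, -0.3, 8.9]
opening: 0.999
t 5.625 pos [455.1 117.7  28. ] ytool 93.51 tilt [-0.008 -0.001 -1.   ] F [-10.8  -0.3   8.9] st [-59.8 149.6] open 1.0
 rotvec turn(tool) [-0.    -0.008  0.   ]  shift after turn mm [ 0.2 -1.6  0. ]
((2.7415390014648438, 99.35369110107422), (84.6144790649414, 41.78434753417969), 5.299125671386719)
```

View pics/c2.png

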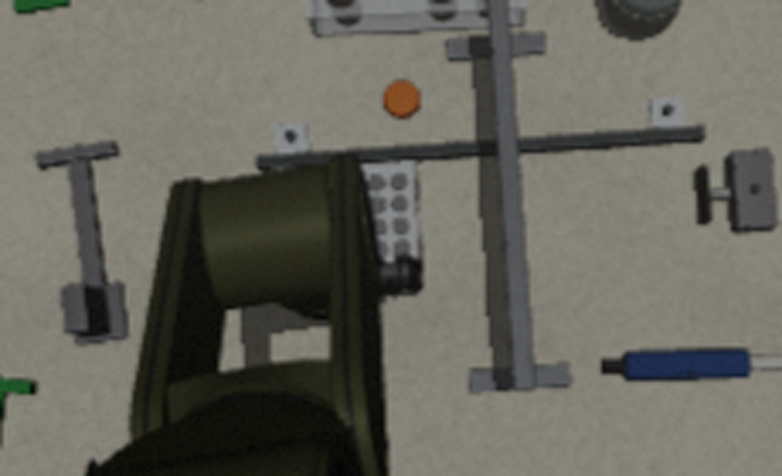

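The carrier is against the fence: the tool stopped hard at station x −60 with 11 N. Next I back off, lift and head to the stick.

```bash
python3 -m jog '[[-1,[0.003,0,0],[0,0,0]],[-1,[0.015,0,0],[0,0,0]],[-1,[0.01,0,-0.02],[0,0,0]],[-1,[0,0.02,-0.05],[0,0,-0.087]],[-1,[0,0.05,-0.05],[0,0,0]],[-1,[0,0.05,-0.05],[0,0,0]],[-1,[0,0.05,0],[0,0,0]],[-1,[0,0.045,0],[0,0,0]],[-1,[0,0,0],[0,0,0]]]'
python3 - <<'E'
from h import *
plan([430,333,200],98.5)
cap('wrist','w3')
E
```

```text
time: 6.8
position: [403.7, 321.2, 187.4]
ee_rot: [-0.239, 3.128, 0.005]
contact_force: [0.6, 0.1, -0.4]
opening: 1.0
t 6.8 pos [403.7 321.2 187.4] ytool 98.72 tilt [ 0.004  0.003 -1.   ] F [ 0.6  0.1 -0.4] st [-98.6 355.9] open 1.0
 rotvec turn(tool) [0.003 0.004 0.004]  shift after turn mm [-27.7   7.8 -12.6]
```

View pics/w3.png

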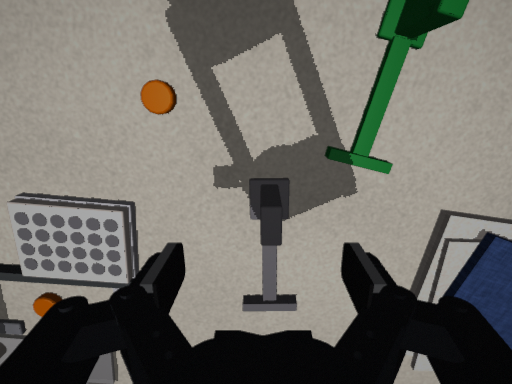

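The stick lies nearly straight between the fingers: grip (270,220), head (270,303). The carrier lies along the fence at (72,240).

Run:
```python
from h import *
W,X,ok=(lambda a:(a[0],a[1],a[2]))(cloud('w3'));z=X[...,2]
m=ok&(X[...,0]>380)&(X[...,0]<640)&(X[...,1]>290)&(X[...,1]<390)
r=X[m&(z>74)&(z<84)].astype(np.float32);print('top',len(r),cv2.minAreaRect(r[:,:2].copy()),np.median(z[m&(z>70)]))
r=X[m&(z>4)&(z<26)&(X[...,0]<600)].astype(np.float32)
h=r[r[:,0]>557];print('head',cv2.minAreaRect(h[:,:2].copy()),np.median(h[:,2]))
b=r[(r[:,0]>475)&(r[:,0]<545)&(r[:,2]>8)];print('bar',len(b),cv2.minAreaRect(b[:,:2].copy()))
S=np.concatenate([w2s(X),z[...,None]],-1)
q=S[ok&(S[...,0]>-90)&(S[...,0]<48)&(S[...,1]>60)&(S[...,1]<260)&(z>19)&(z<34)][:,:2].astype(np.float32);print('tray',cv2.minAreaRect(q),q.max(0),q.min(0))
```

```text
top 871 ((431.9719543457031, 334.2344665527344), (39.54485321044922, 19.733366012573242), 8.748987197875977) 242.5594856646658
head ((568.3001098632812, 355.84698486328125), (24.2783203125, 68.95001983642578), 8.371004104614258) 16.96198
bar 589 ((516.8058471679688, 348.16778564453125), (58.933502197265625, 17.752214431762695), 8.6831693649292)
tray ((-0.8313140869140625, 143.9813232421875), (96.55579376220703, 127.49819946289062), 0.239745631814003) [ 47.545376 207.65254 ] [-49.08819  80.10568]
```

```bash
python3 -m jog '[[-1,[-0.030,0.0085,0],[0.003,0.004,0]],[-1,[0,0,0.05],[0,0,0]],[-1,[0,0,0.05],[0,0,0]],[-1,[0,0,0.02],[0,0,0]],[-1,[0,0,0.011],[0,0,0]],[-1,[0,0,0],[0,0,0]]]'
python3 - <<'E'
from h import *
plan([432,334.2,56],98.7)
E
```

```text
time: 7.6
position: [431.2, 329.2, 55.4]
ee_rot: [0.231, -3.129, 0.006]
contact_force: [-0.5, 0.7, 1.0]
opening: 0.998
t 7.6 pos [431.2 329.2  55.4] ytool 98.44 tilt [-0.004 -0.004 -1.   ] F [-0.5  0.7  1. ] st [-70.6 362.3] open 1.0
 rotvec turn(tool) [-0.003 -0.004 -0.005]  shift after turn mm [-1.5  4.8 -0.6]
```

```bash
python3 -m jog '[[-1,[-0.001,0.005,0],[0,-0.004,-0.004]],[-1,[0,0,0],[0,0,0]],[1,[0,0,0],[0,0,0]],[1,[0,0,0],[0,0,0]],[1,[0,0,0],[0,0,0]],[1,[0,0,0],[0,0,0]],[1,[0,0,0],[0,0,0]],[1,[0,0,0],[0,0,0]],[1,[0,0,0],[0,0,0]]]'
python3 - <<'E'
from h import *
plan([432,334.2,56],98.7)
E
```

```text
time: 8.72
position: [431.2, 335.1, 55.8]
ee_rot: [-0.239, 3.132, -0.005]
contact_force: [-0.7, -0.9, 3.3]
opening: 0.224
t 8.725 pos [431.2 335.1  55.8] ytool 98.72 tilt [ 0.    -0.003 -1.   ] F [-0.7 -0.9  3.3] st [-70.3 368.1] open 0.22
 rotvec turn(tool) [-0.003 -0.     0.   ]  shift after turn mm [-0.7 -1.  -0.2]
```

```bash
python3 -m jog '[[1,[0,0,-0.03],[0,0,0]],[1,[-0.035,0.005,-0.03],[0,0,0]],[1,[-0.036,0.005,0],[0,0,0.16]],[1,[0,0,0],[0,0,0.166]],[1,[0,0,0],[0,0,0.166]],[1,[0,0,0],[0,0,0.166]],[1,[0,0,0],[0,0,0.166]],[1,[0,0,0],[0,0,0.166]],[1,[0,0,0],[0,0,0.166]],[1,[0,0,0],[0,0,0.166]],[1,[0,0,0],[0,0,0.166]],[1,[0,0,0],[0,0,0.166]]]'
python3 - <<'E'
from h import *
plan([*s2w(0,385),60],3.5)
cap('wrist','w4')
E
```

```text
time: 10.22
position: [499.5, 355.8, 114.8]
ee_rot: [2.148, 2.29, -0.005]
contact_force: [0.6, -0.1, -1.5]
opening: 0.227
t 10.225 pos [499.5 355.8 114.8] ytool 3.64 tilt [-0.001 -0.003 -1.   ] F [ 0.6 -0.1 -1.5] st [ -0.9 384.6] open 0.23
 rotvec turn(tool) [-0.001  0.003  0.002]  shift after turn mm [ 0.4  0.9 54.8]
```

View pics/w4.png

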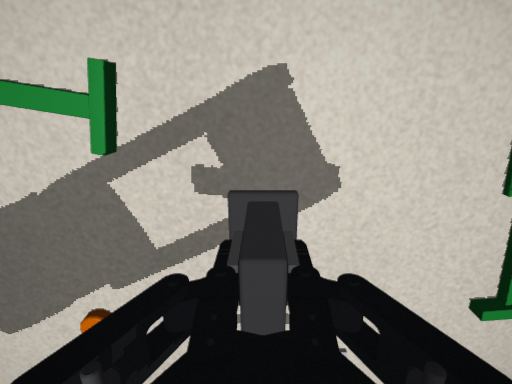

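```bash
python3 -m jog '[[1,[0,0.001,0.03],[0,0.003,0.002]],[1,[0,0,0.02],[0,0,0]],[1,[-0.005,0,0.007],[0,0,0]],[1,[-0.01,0,0],[0,0,0]],[1,[-0.004,0,0],[0,0,0]],[1,[-0.003,0,0],[0,0,0]],[1,[0,0,0],[0,0,0]]]'
python3 - <<'E'
from h import *
plan([*s2w(0,359),58],3.7)
cap('top','t2')
p,X,ok=cloud('t2');S=np.concatenate([w2s(X),X[...,2:]],-1);z=S[...,2]
q=S[ok&(S[...,0]>-70)&(S[...,0]<46)&(S[...,1]>60)&(S[...,1]<207)&(z>16)&(z<36)][:,:2].astype(np.float32);print(cv2.minAreaRect(q),q.max(0))
q=S[ok&(S[...,0]>-15)&(S[...,0]<60)&(S[...,1]<-140)&(S[...,1]>-200)&(z>12)&(z<36)];print('stop',q.max(0),q.min(0))
cv2.imwrite('pics/c3.png',cv2.resize(cv2.imread('pics/t2.png')[130:250,110:340],None,fx=3.4,fy=3.4,interpolation=cv2.INTER_CUBIC))
E
```

```text
time: 11.15
position: [502.8, 333.9, 59.4]
ee_rot: [2.146, 2.294, 0.002]
contact_force: [-0.4, 0.1, -2.4]
opening: 0.226
t 11.15 pos [502.8 333.9  59.4] ytool 3.82 tilt [ 0.001  0.001 -1.   ] F [-0.4  0.1 -2.4] st [  1.1 362.5] open 0.23
 rotvec turn(tool) [ 0.001 -0.001  0.002]  shift after turn mm [-3.5 -1.1  1.4]
((-1.4950408935546875, 142.44345092773438), (95.14205169677734, 127.3348388671875), 0.21915580332279205) [ 45.97634 206.17534]
stop [  59.76431217 -140.00500034   33.94239622] [ -14.21885007 -199.8618408    12.53030934]
```

View pics/c3.png

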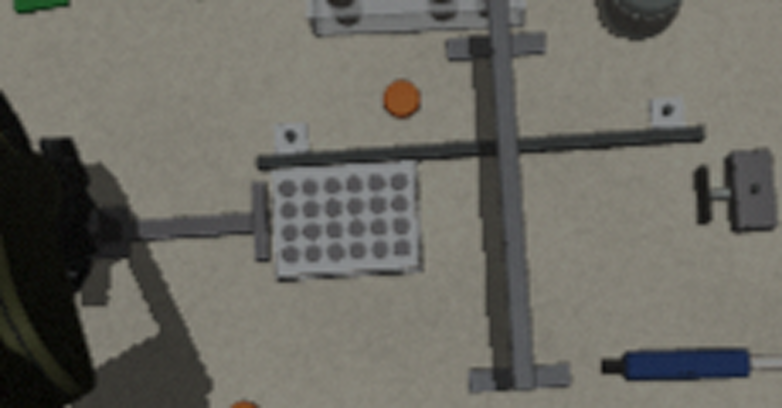

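Stick head sits square just behind the carrier's tail (crop (262,222)); the carrier is flat on the fence, and the pad face at crop (696,195) is near station y −166. Pushing starts now.

```bash
python3 -m jog '[[1,[-0.002,0,0.001],[0,0,0]],[1,[-0.003,0,0],[0,0,0]],[1,[-0.005,0,0],[0,0,0]],[1,[-0.008,0,0],[0,0,0]],[1,[-0.01,0,0],[0,0,0]],[1,[-0.01,0,0],[0,0,0]],[1,[-0.01,0,0],[0,0,0]],[1,[-0.01,0,0],[0,0,0]],[1,[-0.01,0,0],[0,0,0]],[1,[-0.01,0,0],[0,0,0]],[1,[-0.01,0,0],[0,0,0]],[1,[-0.008,0,0],[0,0,0]]]'
python3 - <<'E'
from h import *
plan([*s2w(1,114),58],3.7)
cap('top','t3')
p,X,ok=cloud('t3');S=np.concatenate([w2s(X),X[...,2:]],-1);z=S[...,2]
q=S[ok&(S[...,0]>-70)&(S[...,0]<46)&(S[...,1]>8)&(S[...,1]<112)&(z>16)&(z<36)][:,:2].astype(np.float32);print(cv2.minAreaRect(q),q.max(0))
E
```

```text
time: 12.7
position: [508.8, 237.5, 57.6]
ee_rot: [2.146, 2.294, 0.0]
contact_force: [-1.1, 3.8, -0.4]
opening: 0.228
t 12.7 pos [508.8 237.5  57.6] ytool 3.83 tilt [ 0. -0. -1.] F [-1.1  3.8 -0.4] st [  1.2 265.9] open 0.23
 rotvec turn(tool) [0.    0.    0.002]  shift after turn mm [-151.9   -0.6   -0.4]
((-1.1690788269042969, 59.97397994995117), (94.23015594482422, 103.84295654296875), 0.018328676000237465) [ 45.9467 111.9084]
```

```bash
python3 -m jog '[[1,[-0.01,0.0005,0],[0,0,0]],[1,[-0.01,0.0005,0],[0,0,0]],[1,[-0.01,0,0],[0,0,0]],[1,[-0.01,0.0005,0],[0,0,0]],[1,[-0.01,0,0],[0,0,0]],[1,[-0.01,0.0005,0],[0,0,0]],[1,[-0.01,0,0],[0,0,0]],[1,[-0.01,0.0005,0],[0,0,0]],[1,[-0.01,0,0],[0,0,0]],[1,[-0.01,0.0005,0],[0,0,0]],[1,[-0.01,0,0],[0,0,0]],[1,[-0.008,0,0],[0,0,0]]]'
python3 - <<'E'
from h import *
plan([*s2w(1,114),58],3.7)
E
```

```text
time: 14.25
position: [517.7, 120.9, 57.5]
ee_rot: [-2.145, -2.291, 0.002]
contact_force: [-3.4, 5.7, 1.9]
opening: 0.225
t 14.25 pos [517.7 120.9  57.5] ytool 3.76 tilt [-0.004  0.001 -1.   ] F [-3.4  5.7  1.9] st [  2.9 149. ] open 0.22
 rotvec turn(tool) [-0.003 -0.001  0.001]  shift after turn mm [-35.   -2.   -0.5]
```

```bash
python3 -m jog '[[1,[-0.006,0,0],[0,0,0]],[1,[-0.006,0,0],[0,0,0]],[1,[-0.006,0,0],[0,0,0]],[1,[-0.005,0,0],[0,0,0]],[1,[-0.003,0,0],[0,0,0]]]'; python3 -m jog '[[1,[-0.002,0,0],[0,0,0]],[1,[-0.002,0,0],[0,0,0]]]'; python3 -m jog '[[1,[-0.002,0,0],[0,0,0]],[1,[-0.002,0,0],[0,0,0]]]'
```

```text
time: 14.88
position: [519.4, 95.1, 57.5]
ee_rot: [-2.145, -2.291, 0.003]
contact_force: [-3.1, 6.3, 1.8]
opening: 0.226
time: 15.12
position: [519.6, 91.3, 57.5]
ee_rot: [-2.145, -2.291, 0.002]
contact_force: [-3.2, 6.1, 2.2]
opening: 0.228
time: 15.38
position: [519.9, 87.3, 57.4]
ee_rot: [-2.145, -2.291, 0.003]
contact_force: [-2.1, 7.0, 2.1]
opening: 0.225
```

```bash
python3 -m jog '[[1,[-0.002,0,0],[0,0,0]],[1,[-0.002,0,0],[0,0,0]]]'; python3 -m jog '[[1,[-0.002,0,0],[0,0,0]],[1,[-0.002,0,0],[0,0,0]]]'
```

```text
time: 15.62
position: [520.1, 83.4, 57.5]
ee_rot: [-2.144, -2.291, 0.002]
contact_force: [-2.4, 6.5, 1.2]
opening: 0.223
time: 15.88
position: [520.4, 80.1, 57.6]
ee_rot: [-2.145, -2.289, 0.001]
contact_force: [-3.2, 11.4, 4.3]
opening: 0.225
```

```bash
python3 -m jog '[[1,[-0.002,0,0],[0,0,0]],[1,[-0.0015,0,0],[0,0,0]],[1,[0,0,0],[0,0,0]]]'; python3 -m jog '[[1,[-0.0015,0,0],[0,0,0]],[1,[-0.001,0,0],[0,0,0]],[1,[0,0,0],[0,0,0]],[1,[0,0,0],[0,0,0]]]'
python3 - <<'E'
from h import *
plan([*s2w(1,114),58],3.7)
cap('top','t4');cap('wrist','w5')
p,X,ok=cloud('t4');S=np.concatenate([w2s(X),X[...,2:]],-1);z=S[...,2]
q=S[ok&(S[...,0]>-70)&(S[...,0]<46)&(S[...,1]>-160)&(S[...,1]<-34)&(z>16)&(z<36)][:,:2].astype(np.float32);print(cv2.minAreaRect(q),q.max(0))
cv2.imwrite('pics/c4.png',cv2.resize(cv2.imread('pics/t4.png')[130:250,110:340],None,fx=3.4,fy=3.4,interpolation=cv2.INTER_CUBIC))
E
```

```text
time: 16.25
position: [520.5, 77.6, 57.8]
ee_rot: [-2.144, -2.289, -0.001]
contact_force: [-3.8, 13.3, 4.4]
opening: 0.226
time: 16.75
position: [520.7, 75.7, 57.9]
ee_rot: [-2.144, -2.288, -0.002]
contact_force: [-4.8, 15.9, 5.1]
opening: 0.226
t 16.75 pos [520.7  75.7  57.9] ytool 3.71 tilt [-0.003  0.005 -1.   ] F [-4.8 15.9  5.1] st [  3.1 103.7] open 0.23
 rotvec turn(tool) [-0.003 -0.005  0.   ]  shift after turn mm [10.3 -2.1 -0.1]
((-0.2901115417480469, -96.71240997314453), (125.70531463623047, 93.57780456542969), 88.88795471191406) [ 45.960148 -34.120613]
```

View pics/c4.png

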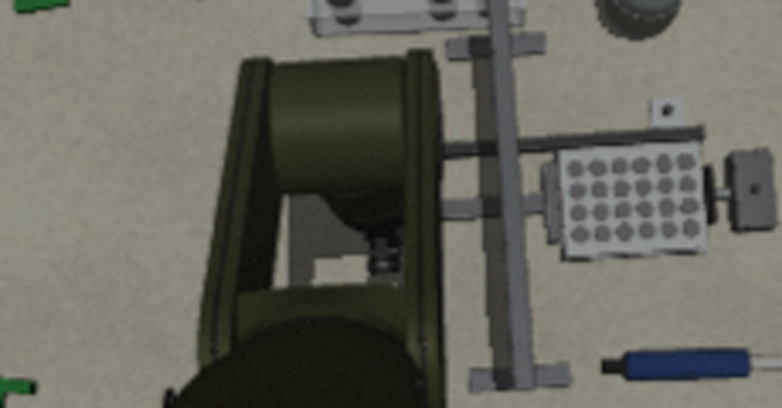

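Carrier is through the opening and pressing the pad, now at crop (710,193); about 6 mm in and about 9 N above sliding friction. Before withdrawing I check squareness to the fence numerically.

```bash
python3 - <<'E'
from h import *
for fn,ylo,yhi in(('t2',82,200),('t4',-152,-45)):
    p,X,ok=cloud(fn);S=np.concatenate([w2s(X),X[...,2:]],-1);z=S[...,2]
    for nm,sgn in(('fenceside',1),('outer',-1)):
        pts=[]
        for a in np.arange(ylo,yhi,4):
            m=ok&(S[...,1]>=a)&(S[...,1]<a+4)&(z>21)&(z<36)&(S[...,0]>-75)&(S[...,0]<75)
            if m.sum()>3: pts.append((a+2,sgn*np.sort(sgn*S[m][:,0])[-2:].mean()))
        pts=np.array(pts);k=np.polyfit(*pts.T,1);print(fn,nm,len(pts),'deg',np.degrees(np.arctan(k[0])).round(2),'at ends',np.polyval(k,[ylo,yhi]).round(1),'rms',np.std(pts[:,1]-np.polyval(k,pts[:,0])).round(2))
    pts=[]
    for a in np.arange(-178,215,6):
        m=ok&(S[...,1]>=a)&(S[...,1]<a+6)&(z>13)&(z<21)&(S[...,0]>54)&(S[...,0]<75)
        if m.sum()>2 : pts.append((a+3,np.sort(S[m][:,0])[-2:].mean()))
    pts=np.array(pts);k=np.polyfit(*pts.T,1);print('fence back',len(pts),np.degrees(np.arctan(k[0])).round(2),np.polyval(k,[ylo,yhi]).round(1))
# grey image, top-edge row scan in colour
g=cv2.cvtColor(cv2.imread('pics/t4.png'),cv2.COLOR_BGR2GRAY)
E
python3 - <<'E'
import cv2
cv2.imwrite('pics/c5.png',cv2.resize(cv2.imread('pics/t4.png')[160:212,265:330],None,fx=11,fy=11,interpolation=cv2.INTER_CUBIC))
E
```

```text
t2 fenceside 30 deg -0.96 at ends [51.4 49.4] rms 5.24
t2 outer 30 deg 0.18 at ends [-45.2 -44.8] rms 0.98
fence back 62 -0.31 [61.3 60.7]
t4 fenceside 27 deg 1.43 at ends [48.7 51.4] rms 3.91
t4 outer 27 deg 0.87 at ends [-44.6 -43. ] rms 1.07
fence back 36 -0.35 [62.7 62.1]
```

View pics/c5.png

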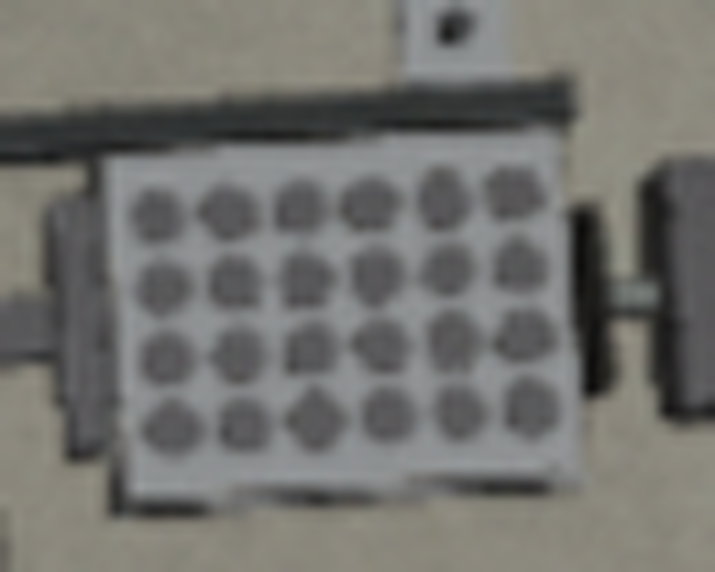

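The carrier's nose looks about 1 mm off the fence. I'll turn the stick head slightly toward the fence while it is pressed, to square it.

```bash
python3 -m jog '[[1,[0,-0.001,0],[0,0,-0.007]],[1,[0,-0.001,0],[0,0,-0.007]],[1,[0,-0.001,0],[0,0,-0.006]],[1,[-0.001,0,0],[0,0,0]],[1,[0,0,0],[0,0,0]]]'
cat > chk.py <<'E'
from h import *
import sys
fn=sys.argv[1]
plan([*s2w(1,114),58],3.85)
n=[]
P=[]
for i in range(4):
    c=cap('top',fn)
    p,X,ok=cloud(fn);S=np.concatenate([w2s(X),X[...,2:]],-1);z=S[...,2];P.append(p.astype(float))
    pts=[]
    for a in np.arange(-152,-45,4):
        m=ok&(S[...,1]>=a)&(S[...,1]<a+4)&(z>21)&(z<36)&(S[...,0]>-75)&(S[...,0]<0)
        if m.sum()>3: pts.append((a+2,np.sort(S[m][:,0])[:2].mean()))
    n.append(np.degrees(np.arctan(np.polyfit(*np.array(pts).T,1)[0])))
print('outer deg',np.round(n,2))
g=cv2.cvtColor(np.mean(P,0).astype(np.uint8),cv2.COLOR_RGB2GRAY).astype(float)
# subpixel edge fits: along columns, strongest gradient in a window: carrier outer edge & fence far edge
def edge(v0,v1,u0,u1,sgn):
    r=[]
    for u in range(u0,u1):
        d=sgn*np.diff(g[v0:v1,u]);i=int(d.argmax())
        if 0<i<len(d)-1:
            den=d[i-1]-2*d[i]+d[i+1];r.append((u,v0+i+.5+(0.5*(d[i-1]-d[i+1])/den if den else 0)))
    r=np.array(r);k=np.polyfit(*r.T,1)
    for _ in range(3):
        e=abs(r[:,1]-np.polyval(k,r[:,0]));q=r[e<max(.6,np.median(e)*2)];k=np.polyfit(*q.T,1)
    return np.degrees(np.arctan(k[0])).round(2),np.polyval(k,[278,315]).round(2),len(q)
print('fence far ',edge(164,175,276,299,-1),'fence-side boundary',edge(168,179,278,314,1),'outer',edge(200,210,279,314,-1))
E
python3 chk.py t5
python3 - <<'E'
import numpy as np,re
src=open('chk.py').read().split('# subpixel')[1]
import cv2
g=cv2.cvtColor(cv2.imread('pics/t4.png'),cv2.COLOR_BGR2GRAY).astype(float)
exec('#'+src)
E
```

```text
time: 17.48
position: [518.1, 74.3, 57.9]
ee_rot: [-2.123, -2.308, -0.003]
contact_force: [-2.6, 14.9, 4.0]
opening: 0.231
t 17.475 pos [518.1  74.3  57.9] ytool 4.77 tilt [-0.003  0.005 -1.   ] F [-2.6 14.9  4. ] st [  0.4 102.5] open 0.23
 rotvec turn(tool) [-0.003 -0.005  0.016]  shift after turn mm [11.5  0.6 -0.1]
outer deg [-0.03  2.01  1.93 -0.32]
fence far  (np.float64(-3.84), array([169.01, 166.53]), 23) fence-side boundary (np.float64(-3.89), array([173.57, 171.05]), 36) outer (np.float64(-4.33), array([205.03, 202.23]), 30)
fence far  (np.float64(-3.89), array([169.03, 166.51]), 23) fence-side boundary (np.float64(-3.53), array([173.36, 171.08]), 36) outer (np.float64(-3.95), array([204.84, 202.29]), 35)
```

```bash
cat > gap.py <<'E'
from h import *
import sys
def edge(g,v0,v1,us,sgn,line):
    r=[]
    for u in us:
        c=int(round(line(u)));a=c+v0;b=c+v1
        d=sgn*np.diff(g[a:b,u]);i=int(d.argmax())
        if 0<i<len(d)-1:
            den=d[i-1]-2*d[i]+d[i+1];r.append((u,a+i+.5+(0.5*(d[i-1]-d[i+1])/den if den else 0)))
    r=np.array(r);k=np.polyfit(*r.T,1)
    for _ in range(3):
        e=abs(r[:,1]-np.polyval(k,r[:,0]));q=r[e<max(.5,np.median(e)*2)];k=np.polyfit(*q.T,1)
    return k
def gap(fn,ua,ub):
    g=cv2.cvtColor(np.load(f'pics/{fn}.npz')['p'],cv2.COLOR_RGB2GRAY).astype(float)
    line=lambda u:169.03-(u-278)*.0677   # fence far edge
    us=range(ua,ub)
    usF=[u for u in us if not(298<=u<=311 or 189<u<202)]
    f=edge(g,-4,5,usF,-1,line);b=edge(g,1,10,us,1,line)
    o=[]
    for u in(ua+2,ub-3):
        F=w2s(pix(fn,u,np.polyval(f,u),18));B=w2s(pix(fn,u,np.polyval(b,u),26));o+=[(F[0]-B[0]).round(2)]
    print(fn,'xfence-xcarrier tail,nose',o,'slopes',np.degrees(np.arctan([f[0],b[0]])).round(2))
for a in sys.argv[1:]:
    fn,ua,ub=a.split(',');gap(fn,int(ua),int(ub))
E
python3 gap.py t2,193,231 t4,278,314 t5,278,314
```

```text
t2 xfence-xcarrier tail,nose [np.float64(14.52), np.float64(15.32)] slopes [-3.99 -3.54]
t4 xfence-xcarrier tail,nose [np.float64(14.82), np.float64(15.18)] slopes [-3.74 -3.53]
t5 xfence-xcarrier tail,nose [np.float64(15.44), np.float64(15.2)] slopes [-3.73 -3.89]
```

By the same measure, the carrier right after the firm push (t2) read 14.5/15.3 and t4 read 14.8/15.2, so it was already flat. My turn moved the tail about 0.6 mm off, so I undo it.

```bash
python3 -m jog '[[1,[0,0.001,0],[0,0,0.006]],[1,[0,0.001,0],[0,0,0.007]],[1,[0,0.001,0],[0,0,0.004]],[1,[0,0.001,0],[0,0,0]],[1,[0,0,0],[0,0,0]]]'
python3 - <<'E'
from h import *
plan([*s2w(1,114),58],3.85)
cap('top','t6')
E
python3 gap.py t6,278,314
```

```text
time: 18.3
position: [520.9, 74.1, 57.6]
ee_rot: [-2.141, -2.29, 0.001]
contact_force: [-5.3, 13.0, 4.4]
opening: 0.228
t 18.3 pos [520.9  74.1  57.6] ytool 3.87 tilt [-0.005  0.004 -1.   ] F [-5.3 13.   4.4] st [  3.2 102.1] open 0.23
 rotvec turn(tool) [-0.005 -0.004  0.   ]  shift after turn mm [11.9 -2.1 -0.4]
t6 xfence-xcarrier tail,nose [np.float64(14.86), np.float64(15.11)] slopes [-3.71 -3.56]
```

```bash
python3 -m jog '[[1,[0.0015,0,0],[0,0,0]],[1,[0.0015,0,0],[0,0,0]],[1,[0.0015,0,0],[0,0,0]],[1,[0.0015,0,0],[0,0,0]],[1,[0.0015,0,0],[0,0,0]],[1,[0.0015,0,0],[0,0,0]],[1,[0.0015,0,0],[0,0,0]],[1,[0.002,0,0],[0,0,0]],[1,[0.004,0,0],[0,0,0]],[1,[0.008,-0.001,0],[0,0,0]],[1,[0.012,-0.001,0],[0,0,0]],[1,[0.015,-0.001,0],[0,0,0]]]'; python3 -m jog '[[1,[0.02,-0.001,0],[0,0,0]],[1,[0.02,-0.002,0],[0,0,0]],[1,[0.02,-0.003,0],[0,0,0]],[1,[0.02,0,0],[0,0,0]],[1,[0.01,0,0],[0,0,0]],[1,[0,0,0],[0,0,0]]]'
python3 - <<'E'
from h import *
plan([*s2w(-5,215),55.8],3.85)
cap('top','t7')
cv2.imwrite('pics/c7.png',cv2.resize(cv2.imread('pics/t7.png')[130:250,110:340],None,fx=3.4,fy=3.4,interpolation=cv2.INTER_CUBIC))
E
python3 gap.py t7,278,314
```

```text
time: 19.85
position: [517.2, 124.0, 57.6]
ee_rot: [2.142, 2.298, 0.0]
contact_force: [0.3, 0.0, -1.7]
opening: 0.227
time: 20.6
position: [505.2, 213.3, 57.6]
ee_rot: [2.14, 2.299, 0.001]
contact_force: [0.4, -0.3, -1.2]
opening: 0.231
t 20.6 pos [505.2 213.3  57.6] ytool 4.11 tilt [ 0.001 -0.    -1.   ] F [ 0.4 -0.3 -1.2] st [ -3.9 242. ] open 0.23
 rotvec turn(tool) [0.001 0.    0.004]  shift after turn mm [-27.   -1.2   1.8]
t7 xfence-xcarrier tail,nose [np.float64(15.18), np.float64(15.24)] slopes [-3.72 -3.69]
```

View pics/c7.png

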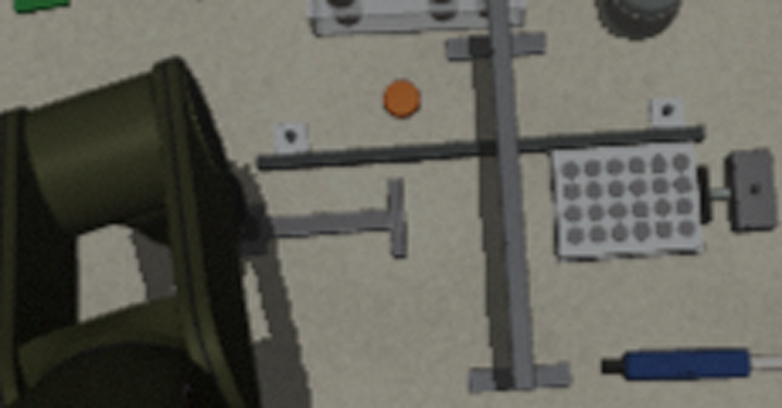

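The stick is out on the hand side with its head at crop (397,218); the carrier still touches the pad and lies along the fence. Now I lay the stick down.

```bash
python3 -m jog '[[1,[0,0,0.001],[0,0,0]],[1,[0,0,0.001],[0,0,0]],[1,[0,0,0],[0,0,0]],[-0.3,[0,0,0],[0,0,0]],[-0.6,[0,0,0],[0,0,0]],[-1,[0,0,0],[0,0,0]],[-1,[0,0,0],[0,0,0]],[-1,[0,0,0],[0,0,0]],[-1,[0,0,0],[0,0,0]]]'; python3 -m jog '[[-1,[0,0,-0.01],[0,0,0]],[-1,[0,0,-0.03],[0,0,0]],[-1,[0,0,-0.05],[0,0,0]],[-1,[0,0,-0.05],[0,0,0]],[-1,[0.04,0,-0.03],[0,0,0]],[-1,[0.05,0,0],[0,0,0]],[-1,[0.05,0,0],[0,0,0]],[-1,[0.05,0,0],[0,0,0]],[-1,[0,0,0],[0,0,0]],[-1,[0,0,0],[0,0,0]]]'
python3 - <<'E'
from h import *
plan([*s2w(-5,215),55.8],3.85)
cap('top','t8')
cv2.imwrite('pics/c8.png',cv2.resize(cv2.imread('pics/t8.png')[95:275,90:350],None,fx=3,fy=3,interpolation=cv2.INTER_CUBIC))
E
python3 gap.py t8,278,314
```

```text
time: 21.78
position: [505.1, 212.4, 55.6]
ee_rot: [2.142, 2.298, 0.0]
contact_force: [0.1, -0.9, 1.2]
opening: 1.002
time: 23.02
position: [491.4, 401.6, 225.8]
ee_rot: [2.141, 2.298, -0.001]
contact_force: [0.4, -0.3, -0.1]
opening: 1.001
t 23.025 pos [491.4 401.6 225.8] ytool 4.06 tilt [ 0.    -0.001 -1.   ] F [ 0.4 -0.3 -0.1] st [ -6.2 430.8] open 1.0
 rotvec turn(tool) [-0.     0.001  0.004]  shift after turn mm [-215.8   -0.   170. ]
t8 xfence-xcarrier tail,nose [np.float64(15.28), np.float64(15.31)] slopes [-3.7  -3.69]
```

Run:
```python
from h import *
p,X,ok=cloud('t8');S=np.concatenate([w2s(X),X[...,2:]],-1);z=S[...,2]
inb=lambda a,b,c,d,l,h:ok&(S[...,0]>a)&(S[...,0]<b)&(S[...,1]>c)&(S[...,1]<d)&(z>l)&(z<h)
r=S[inb(-45,44,75,270,6,95)];print('stick y range',r[:,1].min(),r[:,1].max(),'maxz',r[:,2].max(),'bar z',np.median(S[inb(-15,10,120,190,6,40)][:,2]),'head z',np.median(S[inb(-38,30,88,100,6,40)][:,2]))
r=S[inb(-60,46,-165,-25,18,36)];print('carrier y range',np.percentile(r[:,1],[1,99]))
a=np.load('pics/top0.npz')['p'].astype(int);d=abs(a-p).max(-1)>50
n,l,st,c=cv2.connectedComponentsWithStats(d.astype(np.uint8))
for i in range(1,n):
    if st[i,4]>15:print(st[i],c[i].round())
```

```text
stick y range 81.09701049272567 268.2687608865554 maxz 84.1308871062813 bar z 12.743038797609415 head z 18.551683087792753
carrier y range [-164.15513851  -44.10812473]
[    0   125   168   259 17668] [ 61. 279.]
[121 172  27  58 456] [136. 197.]
[314 181   2  15  16] [315. 188.]
[170 191  17  11  81] [180. 198.]
[129 221   7  10  31] [131. 226.]
[ 112  231   80  105 3952] [151. 288.]
[  54  302   50   44 1034] [ 81. 325.]
[172 340  11  10  49] [178. 344.]
[169 353  44  31 724] [188. 373.]
```

```bash
python3 -c "
from rig import hand_in
print(hand_in())"
```

```text
the job is handed in; nothing more can be done
None
```

The job is done and handed in at 23 s of robot time. I pushed the carrier flat onto the fence with the open fingers, then used the grey stick to slide it through the opening into the sprung stop. After that I drew the stick back out and laid it flat on the hand's side, and the robot ended clear of everything.

- **Stop:** the pad was pressed about 6–8 mm in, roughly 9–10 N by my estimate. The wrist read at most 16 N, well below ramming.
- **Carrier:** after the release its front is at about y −164 mm, against the pad. It lies parallel to the fence within about 0.1°. Its tail edge reads about 0.4 mm farther from the fence than when pressed, which is close to the measuring noise.
- **Correction that backfired:** I thought the nose was off the fence and turned the stick slightly. A better measurement showed the carrier had been flat already and that my turn had moved the tail about 0.6 mm off, so I undid it.
- **Stick:** it lies flat with the bar 12–13 mm and the head 18 mm up, at y from 81 to 268 mm.
- **Bystanders:** comparing pictures from start and end showed no change at cap_b, rack, bottle, tip box or pipette. cap_a's spot lies in an area changed by the arm and its shadow, so that comparison doesn't settle it, but no move went near it.
- **Checks that fell short:** the viewer refused the last picture because I had reached its limit, so the final check was by numbers only. Depth readings of the carrier's angle near the end scattered by about 2°, so I relied on image edges instead.

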